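Stack a transformer mounting in an open amplifier

TASK

Mount the transformer on the round steel seat inside the open amplifier: lay the plain nylon spacer disc on the seat, then the ring-shaped transformer on the disc, then the steel clamp plate on top of the transformer with its hub upward, all centred on the seat. Set each piece down gently without dropping it and let go of it before you fetch the next, and leave the multimeter, screwdriver and solder reel where they are.

Things in the scene. Friction and masses are not known exactly. Their poses are not given: they have to be found in the camera images.
- amp: open amplifier chassis, fixed: steel tray 260 (x) by 340 (y) mm, walls 4 mm thick and 55 high, front panel 60 mm high with knobs on its +x side. Origin: centre of its underside, on the bench; z up. The seat stands in its -y half; its +y half (y over 47 mm) holds circuit board, capacitors and heat sink, below 55 mm. The nearest wall is 96 mm, the board 117 mm from the seat's centre
- seat (a point): centre of the top face of the seat, a flat round dark steel plate 84 mm in diameter on the chassis floor, at (0, -70, 14) mm in the amp's frame; 14 mm above the bench; z up
- spacer: nylon spacer disc: plain flat solid white disc, 66 mm in diameter, 16 mm thick, no hole, about 60 g; starts lying on the bench. Origin: centre of its underside, z up along its axis; alike both ways up
- transformer: ring-shaped transformer: copper-coloured fat ring with windings, 62 mm outer diameter, 26 mm hole, 30 mm high, about 400 g; starts lying flat on the bench. Origin: centre of its underside, z up along its axis; alike both ways up. Can be gripped across its outer diameter
- clamp: steel clamp plate: round disc 60 mm in diameter and 10 mm thick with a solid round hub 26 mm in diameter standing 20 mm above the middle of its upper face (30 mm high in all), about 200 g; starts on the bench, hub upward. Origin: centre of its flat underside, z up through the hub. Can be gripped by the hub
- multimeter: bystander: grey multimeter lying face up on the bench, 180 (x) by 85 (y) by 36 mm, with a dial to 44 mm. Origin: centre of its underside
- screwdriver: bystander: screwdriver about 200 mm long lying on the bench along its x axis, handle to -x, below 40 mm high. Origin: middle of its length, on the bench
- reel: bystander: black-flanged reel of solder standing on end, 60 mm in diameter and 50 mm high. Origin: centre of its underside
Things that resemble listed ones, but are neither listed nor needed, are in the scene too. Several things have the shape of the clamp; the one meant has the colours described above.

How it is judged (in metres and radians):
On the way, in this order (a step that is already met when the one before it is completed fails the run):
1. the nylon spacer disc lies flat and centred in its place on the seat, let go of and still (horizontal distance between spacer and seat below 0.007 m and ((angle between spacer's own z axis and vertical below 0.08 rad and z of spacer in the frame of seat below 0.004 m) or (angle between spacer's own z axis and vertical above 3.06 rad and z of spacer in the frame of seat below 0.02 m)) and contact force between spacer and the fingers below 0.1 N and linear speed of spacer below 0.02 m/s), for 0.2 s.
2. the transformer lies flat and centred in its place on the spacer disc, let go of and still (horizontal distance between each of spacer, transformer and seat below 0.007 m and ((angle between spacer's own z axis and vertical below 0.08 rad and z of spacer in the frame of seat below 0.004 m) or (angle between spacer's own z axis and vertical above 3.06 rad and z of spacer in the frame of seat below 0.02 m)) and ((angle between transformer's own z axis and vertical below 0.08 rad and z of transformer in the frame of seat between 0.012 and 0.02 m) or (angle between transformer's own z axis and vertical above 3.06 rad and z of transformer in the frame of seat between 0.042 and 0.05 m)) and contact force between transformer and the fingers below 0.1 N and linear speed of transformer below 0.02 m/s), for 0.2 s.
3. the clamp plate lies flat and centred in its place on the transformer, let go of and still (horizontal distance between each of spacer, transformer, clamp and seat below 0.007 m and ((angle between spacer's own z axis and vertical below 0.08 rad and z of spacer in the frame of seat below 0.004 m) or (angle between spacer's own z axis and vertical above 3.06 rad and z of spacer in the frame of seat below 0.02 m)) and ((angle between transformer's own z axis and vertical below 0.08 rad and z of transformer in the frame of seat between 0.012 and 0.02 m) or (angle between transformer's own z axis and vertical above 3.06 rad and z of transformer in the frame of seat between 0.042 and 0.05 m)) and z of clamp in the frame of seat between 0.042 and 0.05 m and angle between clamp's own z axis and vertical below 0.08 rad and contact force between clamp and the fingers below 0.1 N and linear speed of clamp below 0.02 m/s), for 0.2 s.
At the end, for the whole second after the job is handed in: Spacer disc flat on the seat, transformer flat on the spacer, clamp plate flat on the transformer with its hub up: spacer and transformer either way up; each axis within 7 mm of the seat's centre, within 4 mm of its stacked height and tilted less than 0.08 rad; all released and at rest (all of step 3 and contact force between each of spacer, transformer and the fingers below 0.1 N and linear speed of each of spacer, transformer below 0.02 m/s); the robot touches nothing.
It fails at once if the nylon spacer disc is dropped (out of the fingers and falling faster than 0.45 m/s, a free fall of about 10 mm) (contact force between spacer and the fingers below 0.05 N and linear speed of spacer above 0.45 m/s).
It fails at once if the transformer is dropped (out of the fingers and falling faster than 0.45 m/s, a free fall of about 10 mm) (contact force between transformer and the fingers below 0.05 N and linear speed of transformer above 0.45 m/s).
It fails at once if the clamp plate is dropped (out of the fingers and falling faster than 0.45 m/s, a free fall of about 10 mm) (contact force between clamp and the fingers below 0.05 N and linear speed of clamp above 0.45 m/s).
It fails at once if the multimeter, screwdriver or reel is moved more than 25 mm (distance of any of multimeter, screwdriver, reel from where it was at the start of the episode above 0.025 m).
It also fails if it takes over 64 s, if anything falls off the work surface, if the arm or the gripper's body presses on something with over 40 N, if the wrist force passes 120 N, or if a joint passes its speed limit or range.

ROBOT

A 6-joint arm with a two-finger parallel gripper is mounted at the origin on the work surface. World frame = base frame: x ahead of the robot, y to its left, z up, the work surface at z = 0. Lengths are in m, angles in degrees, forces in N, time in s.
With the tool pointing down it reaches from about 0.25 to 0.725 m from the base axis. Payload 9.7 kg.
Tool frame: the origin (TCP) lies at the very end of the fingers, on their centre line; the grasp point (between the pads) lies grasp_offset behind it (grasp_offset is the distance from the TCP to the grasp point, in m); z points along the fingers, y is the line along which they close (so a half turn about z gives the same grasp; the last joint's range is limited). The gripper opens to 85 mm and grips with 20 to 120 N. Pads are 22 mm wide; open, the fingers measure 114 mm over their backs; the gripper's body (76 mm by 85 mm) begins 54 mm behind the grasp point. The pads swing forward as they close: fully open they stand 13 mm farther back than shut.
Start: joints at [-77.292, 4.979, 10.078, 95.1, 0, 90], TCP at [0.121, -0.537, 0.231] pointing down, gripper open.
Joint ranges: [-179.16, 179.16], [-48.56, 103.87], [-65.8, 70.77], [-126.05, 130.52], [-82.76, 87.17], [-180, 180]. Speed limits (degrees/s): [127.2, 127.2, 147.25, 180, 180, 180].

INTERFACE

Orientations are given as [roll, pitch, yaw] about the fixed x, y, z axes, in that order (R = Rz(yaw) Ry(pitch) Rx(roll)).
In Python, from workcell import get_obs, camera, calibration, job_done, recognise, cut_out, mark_of, grasp_offset gives the robot as it stands.
- The arm moves only by the tool servo_tool, never from a script. Its argument "moves" is a list of rows, each a list of 3 entries, a list of its own where there are three numbers: the turn, a rotation vector about the tool's x, y, z in degrees, then the shift along the tool's x, y, z in m, then the opening in per cent of the stroke, from 0 (shut) to 100 (fully open). In form: [[[ax, ay, az], [x, y, z], claw], ...]. A call has 1 to 12 rows; each row shifts and turns the commanded pose from where the row before left it, along the tool's axes as they then stand; what a row does not reach is not made up. A row lasts 1/10 s, in which the tool goes at most 50 mm and 8.59 degrees, less where a joint would pass 70% of its speed; a pose out of reach is approached as far as the arm can. A call is refused whole if a number of a shift passes 0.05 or a number of a turn 8.59, either way. A call with a gripper value outside its range is refused whole. The fingers move at their own pace and stop on an object; "force" is the grip in N (left out, the last holds). Time passes only in rows, so rows that do not move let the fingers close. It gives the time, the measured TCP pose, the force, the opening and the grip force at its end, in the units of the state.
- get_obs(): the state, without advancing time (a new reading comes with each control period).
- camera(name): name is "scene" or "top" or "wrist"; returns (picture, depth): 420x560x3 uint8, red, green, blue; 420x560 float32, m along the optical axis (not along the pixel's ray), 0 where there is no reading.
- calibration(name): a dict with "camera_matrix" (3x3 intrinsics, pixels), "R" (3x3) and "t" (3): a world point X has camera coordinates R X + t. Camera axes: x right, y down, z forward; pixel columns grow to the right and rows downward; lengths in m; the calibration is good to about 2 mm. The wrist camera is an equidistant fisheye: a pixel r from the principal point sees the ray r / f radians off the axis. A picture is of the moment at which its call begins: read the wrist's pose just before it. calibration takes no time and is no camera call; for the wrist camera it gives the pose at the moment of the call.
- job_done(): hands the job in; it is judged then, once.
Trained networks look in the newest picture that a camera, given by its name, has taken for a name from the list of things; names that differ only in an ending like _2 or _b are one class to them, and where a whole thing is asked for, a point or a joint stands for the part that bears it (a point fixed in the world has none). Each returns a list of dicts, best first, with "score" (0 to 1); they miss things now and then, are a little off and sometimes report something else, mostly with a low value. They report only what shows in the picture. A call takes as long as a camera call. They do not tell look-alikes from the thing itself.
- recognise(name, camera): "xyz" ([x, y, z] in m, in the coordinates of the camera as it stood for that picture, good to about 4 mm: the middle of the surface that is visible of it).
- cut_out(name, camera): "mask" (420x560 bool, what is visible of it).
- mark_of(name, camera): "xyz" ([x, y, z] in m, in the coordinates of the camera as it stood for that picture, good to about 4 mm: a listed point, or the origin of a listed thing).
The state is a dict: "time": time; "q": joint angles; "qd": joint speeds; "joint_efforts": joint torques, N m; "ee_pos": TCP position; "tcp_rot": TCP orientation; "wrist_force": force on the tool from outside, world axes, zero at the start; "torque": the same for the moment, N m; "opening": finger opening in m; "grasp_force": force on a finger pad.
Only numpy, scipy, OpenCV 4.12 (cv2) and the standard library are available. Lean on these libraries where they do the work, as an engineer would, in place of code of your own. Each camera call takes 0.05 s, during which the arm holds its last target. There are 200 camera calls.

## Working session

There is one attempt and no reset: what is moved stays moved. The work goes in short steps, Python scripts to look and compute and a tool call to move; the robot and the scene stay as the last step left them, time stands still between calls to the robot, and variables do not carry over. Pictures are saved under pics/ and viewed, at most 10 in all, crops included, and the job is handed in when it is done.

Besides the shell and the picture viewer there is one more tool, called in YAML: its name, and indented under it one key for each argument. servo_tool: Moves the arm, as the interface text tells. Its arguments: {"type":"object","properties":{"moves":{"type":"array"},"force":{"type":"number"}},"required":["moves"]}

```bash
mkdir -p pics; ls; cat > h.py <<'E'
import numpy as np, cv2
from workcell import *
def save(name,fn):
    im,d=camera(name); cv2.imwrite('pics/'+fn,im[:,:,::-1]); return im,d
def toworld(p,c): return c['R'].T@(np.array(p)-c['t'])
E
python3 - <<'E'
from h import *
print(get_obs(), grasp_offset if not callable(grasp_offset) else grasp_offset())
for cam in ['top','scene']:
    im,d=save(cam,cam+'0.png'); c=calibration(cam); 
    print(cam,c['camera_matrix'].tolist(), (-c['R'].T@c['t']).round(3))
    for n in ['spacer','transformer','clamp','seat','amp','multimeter','screwdriver','reel']:
        for f in ([mark_of] if cam=='scene' else [recognise,mark_of]):
            try: print(n,f.__name__,[(toworld(r['xyz'],c).round(3).tolist(),round(r['score'],2)) for r in f(n,cam)][:6])
            except Exception as e: print(n,f.__name__,e)
E
```

```text
pics
{'time': 0.0, 'q': array([-7.72927444e+01,  5.00784007e+00,  1.00349746e+01,  9.50990118e+01,
       -9.57430858e-04,  9.00005012e+01]), 'qd': array([-0.00648168,  0.10286194, -0.1098387 ,  0.03529492,  0.02677704,
        0.01997862]), 'joint_efforts': array([ 1.14302027e-03, -5.20391607e+01,  4.64800644e+01,  1.64266198e-02,
       -4.62107187e-05,  1.36577503e-05]), 'ee_pos': array([ 0.12092896, -0.53630909,  0.23061901]), 'tcp_rot': array([-1.79928123e+02,  9.58058875e-04,  1.27067555e+01]), 'wrist_force': array([0.46051508, 0.09517839, 0.25488412]), 'torque': array([-0.00209747, -0.02551129,  0.03414234]), 'grasp_force': 0.0, 'opening': 0.08551798495938502} 0.0187
top [[379.6160628958217, 0.0, 278.1796586649068], [0.0, 379.6160628958217, 209.60677849975875], [0.0, 0.0, 1.0]] [ 0.452 -0.084  0.867]
spacer call [([0.554, -0.39, 0.021], 0.67)]
spacer call [([0.557, -0.39, 0.002], 0.59)]
transformer call [([0.515, -0.13, 0.035], 0.84)]
transformer call [([0.515, -0.133, 0.005], 0.96), ([0.369, -0.362, 0.0], 0.57)]
clamp call [([0.708, -0.263, 0.014], 0.83), ([0.618, -0.074, 0.0
[... 547 characters left out ...]
8, -0.388, -0.0], 0.87)]
reel call [([0.372, -0.357, 0.049], 0.81)]
reel call [([0.371, -0.363, 0.001], 0.97), ([0.531, 0.159, 0.011], 0.55)]
scene [[518.0217848995351, 0.0, 284.83915967154326], [0.0, 518.0217848995351, 206.9245904932011], [0.0, 0.0, 1.0]] [ 1.464 -0.105  0.798]
spacer call [([0.557, -0.392, 0.0], 0.55)]
transformer call [([0.51, -0.134, 0.0], 0.64)]
clamp call [([0.709, -0.271, 0.002], 0.89), ([0.655, -0.171, -0.0], 0.84), ([0.617, -0.07, 0.004], 0.65)]
seat call [([0.53, 0.161, 0.013], 0.92)]
amp call [([0.511, 0.232, 0.001], 0.64)]
multimeter call [([0.787, -0.126, 0.003], 0.71)]
screwdriver call [([0.695, -0.384, -0.001], 0.8)]
reel call [([0.366, -0.361, -0.003], 0.74)]
```

View pics/top0.png

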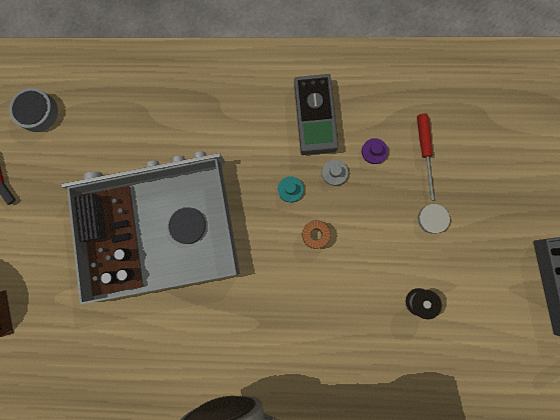

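View pics/scene0.png

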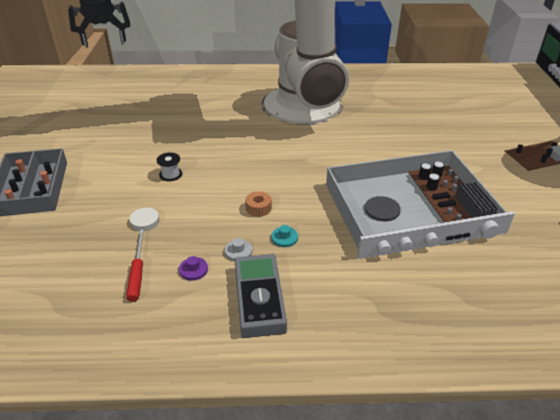

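The top view shows the grey clamp at (335,173), with teal and purple decoys beside it. The white spacer is at (434,218), next to the screwdriver tip at (432,200). The transformer is at (316,235) and the seat at (187,226). The scene view agrees. Next I refine the centres from the masks.

```bash
cat >> h.py <<'E'
def circ(im,d,c,mask,ztop,cam='top'):
    """fit circle to the top-face outline: pixels of mask -> plane z=ztop"""
    K=c['camera_matrix']; o=-c['R'].T@c['t']
    cs,_=cv2.findContours(mask.astype(np.uint8),cv2.RETR_EXTERNAL,cv2.CHAIN_APPROX_NONE)
    k=max(cs,key=cv2.contourArea)[:,0,:]
    r=np.c_[(k-[K[0,2],K[1,2]])/[K[0,0],K[1,1]],np.ones(len(k))]@c['R']
    P=(o+r*((ztop-o[2])/r[:,2])[:,None])[:,:2]
    (x,y),rad=cv2.minEnclosingCircle(P.astype(np.float32)); M=cv2.moments((P*1e4).astype(np.float32).reshape(-1,1,2))
    return np.round([x,y,rad],4),np.round([M['m10']/M['m00']/1e4,M['m01']/M['m00']/1e4,np.sqrt(M['m00']/np.pi)/1e4],4)
def pts(d,c):
    K=c['camera_matrix']; v,u=np.indices(d.shape)
    X=np.dstack([(u-K[0,2])/K[0,0]*d,(v-K[1,2])/K[1,1]*d,d]); return (X-c['t'])@c['R']
E
python3 - <<'E'
from h import *
im,d=camera('top'); c=calibration('top'); W=pts(d,c)
print('bench z',np.median(W[300:340,280:380,2]))
near=lambda x,y,r:(np.hypot(W[...,0]-x,W[...,1]-y)<r)&(d>0)
g=lambda m,n:(print(n,m.sum(),W[m].mean(0).round(4)),)
m=near(.556,-.391,.05)&(W[...,2]>.009)&(im.min(2)>110)&(np.ptp(im.astype(int),axis=2)<35); g(m,'spacer'); print(circ(im,d,c,m,.016))
m=near(.513,-.133,.05)&(W[...,2]>.018); g(m,'transf'); print(circ(im,d,c,m,.025))
m=near(.655,-.173,.05)&(W[...,2]>.005)&(W[...,2]<.016); g(m,'clamp plate'); print(circ(im,d,c,near(.655,-.173,.05)&(W[...,2]>.005),.010))
m=near(.655,-.173,.05)&(W[...,2]>.024); g(m,'clamp hub')
m=near(.53,.161,.07)&(W[...,2]>.008)&(im.max(2)<110); g(m,'seat'); print(circ(im,d,c,m,.014))
for n in ['spacer','transformer','clamp']:
  for r in cut_out(n,'top')[:4]: 
    z={'spacer':.016,'transformer':.02,'clamp':.01}[n]; print(n,round(r['score'],2),r['mask'].sum(),circ(im,d,c,r['mask'],z))
E
```

```text
bench z -0.00015766984590184487
spacer 681 [ 0.5547 -0.3955  0.0159]
(array([ 0.554 , -0.3954,  0.0326]), array([ 0.5542, -0.3955,  0.0314]))
transf 520 [ 0.5125 -0.1336  0.0295]
(array([ 0.5129, -0.1336,  0.0314]), array([ 0.5129, -0.1337,  0.03  ]))
clamp plate 411 [ 0.6564 -0.1753  0.0097]
(array([ 0.6572, -0.176 ,  0.0304]), array([ 0.6575, -0.1757,  0.0289]))
clamp hub 103 [ 0.6574 -0.1758  0.0294]
seat 1051 [0.5279 0.16   0.0136]
(array([0.5282, 0.16  , 0.0425]), array([0.5281, 0.1601, 0.041 ]))
spacer 0.94 796 (array([ 0.5549, -0.3943,  0.0358]), array([ 0.5542, -0.3939,  0.0342]))
transformer 0.66 553 (array([ 0.511 , -0.1345,  0.0328]), array([ 0.5119, -0.1338,  0.0305]))
transformer 0.48 19875 (array([0.5233, 0.2449, 0.2311]), array([0.5248, 0.2403, 0.1808]))
clamp 0.92 526 (array([ 0.6164, -0.0743,  0.0304]), array([ 0.6167, -0.0745,  0.0289]))
clamp 0.79 510 (array([ 0.7086, -0.2666,  0.0303]), array([ 0.7084, -0.2665,  0.0286]))
clamp 0.59 523 (array([ 0.6567, -0.1758,  0.0307]), array([ 0.657 , -0.175 ,  0.0288]))
```

servo_tool:
  moves:
    - [[0,0,6.35],[0,0,0],100]
    - [[0,0,6.35],[0,0,0],100]
    - [[0,0,0],[0.0433,-0.0141,0],100]
    - [[0,0,0],[0.0433,-0.0141,0],100]
    - [[0,0,0],[0.0433,-0.0141,0],100]
    - [[0,0,0],[0.0433,-0.0141,0],100]
    - [[0,0,0],[0.0433,-0.0141,0],100]
    - [[0,0,0],[0.0433,-0.0141,0],100]
    - [[0,0,0],[0.0433,-0.0141,0],100]
    - [[0,0,0],[0.0433,-0.0141,0],100]
    - [[0,0,0],[0.0433,-0.0141,0],100]
    - [[0,0,0],[0.0433,-0.0141,0],100]
  force: 40

```text
time: 2.7
ee_pos: [0.5556, -0.3946, 0.2313]
tcp_rot: [180.0, -0.0, 0.0]
wrist_force: [0.3, -0.4, 0.6]
opening: 0.0854
grasp_force: 0.0
```

```bash
cat >> h.py <<'E'
def wproj(uv,c,z):
    K=c['camera_matrix']; o=-c['R'].T@c['t']
    uv=np.asarray(uv,float); x=(uv-[K[0,2],K[1,2]]); r=np.hypot(*x.T); th=r/K[0,0]
    ray=np.c_[x/np.maximum(r,1e-9)[:,None]*np.sin(th)[:,None],np.cos(th)]@c['R']
    return o+ray*((z-o[2])/ray[:,2])[:,None]
def wcirc(mask,c,z):
    cs,_=cv2.findContours(mask.astype(np.uint8),cv2.RETR_EXTERNAL,cv2.CHAIN_APPROX_NONE)
    k=max(cs,key=cv2.contourArea)[:,0,:]; P=wproj(k,c,z)[:,:2]
    (x,y),rad=cv2.minEnclosingCircle(P.astype(np.float32)); return np.round([x,y,rad],4),P.mean(0).round(4)
E
python3 - <<'E'
from h import *
c=calibration('wrist'); im,d=save('wrist','w1.png'); print(get_obs()['ee_pos'].round(4),c['camera_matrix'].tolist(),(-c['R'].T@c['t']).round(3))
for r in cut_out('spacer','wrist')[:2]: print(r['score'],r['mask'].sum(),wcirc(r['mask'],c,.016))
hsv=cv2.cvtColor(im,cv2.COLOR_RGB2HSV)
m=(im.min(2)>110)&(hsv[...,1]<40); n,l,s,ce=cv2.connectedComponentsWithStats(m.astype(np.uint8))
for i in range(1,n):
    if s[i,4]>800: print(s[i],wcirc(l==i,c,.016))
E
```

```text
[ 0.561  -0.3917  0.2287] [[325.19226210127806, 0.0, 279.1933714361477], [0.0, 325.19226210127806, 207.01427557891412], [0.0, 0.0, 1.0]] [ 0.622 -0.394  0.374]
0.66 2728 (array([ 0.5535, -0.3945,  0.0341]), array([ 0.5538, -0.395 ]))
[  81   78   40   47 1204] (array([ 0.656 , -0.1787,  0.0293]), array([ 0.6557, -0.1792]))
[ 252  153   57   56 2558] (array([ 0.5538, -0.3947,  0.0327]), array([ 0.5539, -0.3947]))
```

View pics/w1.png

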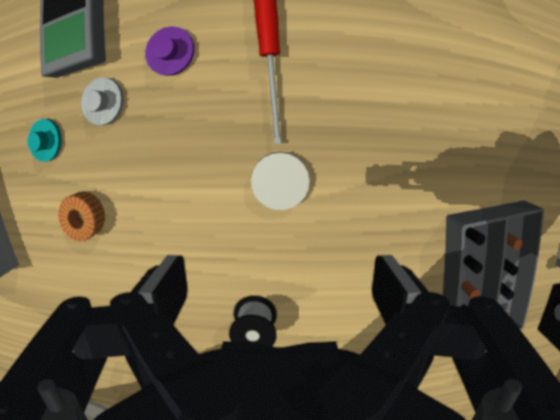

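The wrist view shows the spacer at (280,181), with the screwdriver tip just ahead of it at (278,140). The ±y sides, where the fingers go, are free. I descend partway and let the arm settle.

servo_tool:
  moves:
    - [[0,0,0],[0,0,0],100]
    - [[0,0,0],[0,0,0.035],100]
    - [[0,0,0],[0,0,0.035],100]
    - [[0,0,0],[0,0,0.035],100]
    - [[0,0,0],[0,0,0.035],100]
    - [[0,0,0],[0,0,0.03],100]
    - [[0,0,0],[0,0,0.01],100]
    - [[0,0,0],[0,0,0],100]
    - [[0,0,0],[0,0,0],100]
    - [[0,0,0],[0,0,0],100]

```text
time: 3.8
ee_pos: [0.5547, -0.3963, 0.0538]
tcp_rot: [179.9, -0.2, -0.0]
wrist_force: [-0.6, 0.2, 0.1]
opening: 0.0855
grasp_force: 0.0
```

servo_tool:
  moves:
    - [[0,0,0],[0,-0.001,0.02],100]
    - [[0,0,0],[0,0,0.02],100]
    - [[0,0,0],[0,0,0.01],100]
    - [[0,0,0],[0,0,0.003],100]
    - [[0,0,0],[0,0,0],100]
    - [[0,0,0],[0,0,0],100]

```text
time: 4.4
ee_pos: [0.5545, -0.3948, -0.0004]
tcp_rot: [179.9, -0.1, 0.0]
wrist_force: [1.5, -0.2, -0.1]
opening: 0.085
grasp_force: 0.0
```

servo_tool:
  moves:
    - [[0,0,0],[0,0,0.003],100]
    - [[0,0,0],[0,0,0],80]
    - [[0,0,0],[0,0,0],70]
    - [[0,0,0],[0,0,0],60]
    - [[0,0,0],[0,0,0],50]
    - [[0,0,0],[0,0,0],50]
    - [[0,0,0],[0,0,0],50]
    - [[0,0,0],[0,0,0],50]
  force: 40

```text
time: 5.2
ee_pos: [0.5542, -0.3947, -0.0041]
tcp_rot: [180.0, -0.0, 0.0]
wrist_force: [-0.4, -0.1, 5.7]
opening: 0.0643
grasp_force: 44.6
```

servo_tool:
  moves:
    - [[0,0,0],[0,0,-0.01],50]
    - [[0,0,0],[0,0,-0.03],50]
    - [[0,0,0],[0,0,-0.04],50]
    - [[0,0,0],[0,-0.02,-0.04],50]
    - [[0,0,0],[-0.002,-0.035,-0.01],50]
    - [[0,0,0],[-0.003,-0.04,0],50]
    - [[0,0,0],[-0.003,-0.045,0],50]
    - [[0,0,0],[-0.003,-0.045,0],50]
    - [[0,0,0],[-0.003,-0.045,0],50]
    - [[0,0,0],[-0.003,-0.045,0],50]
    - [[0,0,0],[-0.003,-0.045,0],50]
    - [[0,0,0],[-0.003,-0.045,0],50]

```text
time: 6.4
ee_pos: [0.5303, -0.0278, 0.1257]
tcp_rot: [180.0, -0.0, -0.0]
wrist_force: [0.9, 0.7, 0.3]
opening: 0.0643
grasp_force: 44.4
```

servo_tool:
  moves:
    - [[0,0,0],[-0.003,-0.045,0],50]
    - [[0,0,0],[0,-0.045,0],50]
    - [[0,0,0],[0,-0.045,0],50]
    - [[0,0,0],[0,-0.03,0],50]
    - [[0,0,0],[0,-0.02,0],50]
    - [[0,0,0],[0,-0.005,0],50]
    - [[0,0,0],[0,0,0],50]
    - [[0,0,0],[0,0,0],50]
    - [[0,0,0],[0,0,0],50]

```text
time: 7.3
ee_pos: [0.5261, 0.0796, 0.1291]
tcp_rot: [-176.6, 0.0, 6.8]
wrist_force: [-0.7, 0.8, -1.0]
opening: 0.0645
grasp_force: 44.3
```

```bash
python3 - <<'E'
from h import *
o=get_obs(); print({k:np.round(o[k],3) for k in ['time','q','qd','ee_pos','tcp_rot','wrist_force']})
save('top','t2.png')
save('scene','s2.png')
E
```

```text
{'time': np.float64(7.3), 'q': array([  6.759,   1.721,  -4.69 ,  83.641,   3.437, 179.945]), 'qd': array([ 0.211, -0.08 , -0.05 , -0.043,  0.025, -0.021]), 'ee_pos': array([0.526, 0.08 , 0.129]), 'tcp_rot': array([-1.76563e+02,  4.80000e-02,  6.81400e+00]), 'wrist_force': array([-0.713,  0.772, -1.018])}
```

View pics/s2.png

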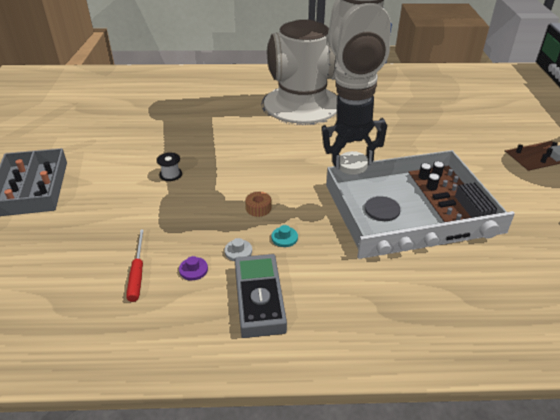

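The scene view shows the disc still held at the chassis's near wall (352,160). Joint 6 reached its +180° limit, which stopped the move short. I turn the yaw positive to free it.

servo_tool:
  moves:
    - [[0,0,-5],[0,0,-0.01],50]
    - [[-3.44,0,0],[0,0,0],50]
    - [[0,0,-8],[0,0,0],50]
    - [[0,0,-8],[0,0,0],50]
    - [[0,0,-8],[0,0,0],50]
    - [[0,0,-8],[0,0,0],50]
    - [[0,0,0],[0,0,0],50]
    - [[0,0,0],[0,0,0],50]
    - [[0,0,0],[0,0,0],50]

```text
time: 8.3
ee_pos: [0.5261, 0.0795, 0.1391]
tcp_rot: [179.9, -0.2, 43.7]
wrist_force: [0.6, 0.1, -0.5]
opening: 0.0643
grasp_force: 44.4
```

```bash
cat >> h.py <<'E'
from scipy.spatial.transform import Rotation as Ro
def go(x,y,z):
    o=get_obs(); R=Ro.from_euler('xyz',o['tcp_rot'],degrees=True)
    print('q',o['q'].round(1),'tcp',o['ee_pos'].round(4),o['tcp_rot'].round(2),'shift',(R.inv().apply(np.array([x,y,z])-o['ee_pos'])).round(4),
     'level turn',(R.inv()*Ro.from_euler('xyz',[180,0,o['tcp_rot'][2]],degrees=True)).as_rotvec(degrees=True).round(2))
E
python3 - <<'E'
from h import *
go(.5281,.160,.129)
E
```

```text
q [  8.6   1.4  -3.9  84.5   0.  144.9] tcp [0.5261 0.0795 0.1391] [179.86  -0.22  43.68] shift [ 0.057  -0.0569  0.0102] level turn [ 0.14 -0.22 -0.  ]
```

servo_tool:
  moves:
    - [[0,0,0],[0.015,-0.015,0],50]
    - [[0,0,0],[0.02,-0.02,0.01],50]
    - [[0,0,0],[0.015,-0.015,0.02],50]
    - [[0,0,0],[0.007,-0.0069,0.02],50]
    - [[0,0,0],[0,0,0.02],50]
    - [[0,0,0],[0,0,0.02],50]
    - [[0,0,0],[0,0,0.01],50]
    - [[0,0,0],[0,0,0],50]
    - [[0,0,0],[0,0,0],50]
    - [[0,0,0],[0,0,0],50]

```text
time: 9.3
ee_pos: [0.529, 0.1603, 0.0405]
tcp_rot: [179.8, -0.3, 43.8]
wrist_force: [-0.1, 1.2, -0.8]
opening: 0.0644
grasp_force: 44.4
```

```bash
python3 - <<'E'
from h import *
go(.5281,.160,.010)
c=calibration('wrist'); im,d=save('wrist','w2.png'); K=c['camera_matrix']
for r in cut_out('seat','wrist')[:2]: print(r['score'],r['mask'].sum(),wcirc(r['mask'],c,.014))
E
```

```text
q [ 16.9   5.6 -10.4  73.6  -0.  153. ] tcp [0.529  0.1603 0.0405] [179.81  -0.31  43.83] shift [-0.001  -0.0005  0.0305] level turn [ 0.19 -0.31 -0.  ]
0.78 144739 (array([0.5178, 0.1921, 0.2312]), array([0.5489, 0.2191]))
```

View pics/w2.png

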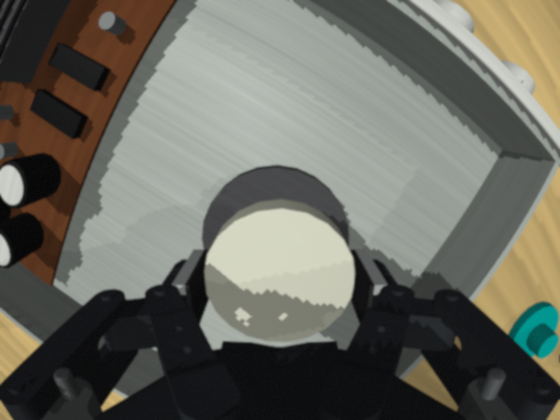

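The wrist view shows the disc gripped evenly at (280,270), over the dark seat whose far rim shows at (275,180). I lower it.

servo_tool:
  moves:
    - [[0,0,0],[-0.001,-0.0005,0.01],50]
    - [[0,0,0],[0,0,0.01],50]
    - [[0,0,0],[0,0,0.005],50]
    - [[0,0,0],[0,0,0.002],50]
    - [[0,0,0],[0,0,0.001],50]
    - [[0,0,0],[0,0,0],50]
    - [[0,0,0],[0,0,0],50]
    - [[0,0,0],[0,0,0],50]

```text
time: 10.2
ee_pos: [0.5275, 0.1599, 0.0115]
tcp_rot: [179.8, -0.2, 43.9]
wrist_force: [0.2, -0.2, -1.1]
opening: 0.0645
grasp_force: 44.4
```

servo_tool:
  moves:
    - [[0,0,0],[0,0,0.001],50]
    - [[0,0,0],[0,0,0],50]
    - [[0,0,0],[0,0,0],50]
    - [[0,0,0],[0,0,0],50]

```text
time: 10.6
ee_pos: [0.5273, 0.1599, 0.0102]
tcp_rot: [179.9, -0.2, 43.9]
wrist_force: [0.5, -0.4, -1.7]
opening: 0.0642
grasp_force: 44.4
```

servo_tool:
  moves:
    - [[0,0,0],[0,0,0.0008],50]
    - [[0,0,0],[0,0,0],50]
    - [[0,0,0],[0,0,0],50]
    - [[0,0,0],[0,0,0],50]

```text
time: 11.0
ee_pos: [0.5275, 0.16, 0.0099]
tcp_rot: [179.9, -0.2, 43.9]
wrist_force: [-1.8, -0.7, 5.0]
opening: 0.0646
grasp_force: 44.8
```

Contact is at 5 N, so I release and lift away.

servo_tool:
  moves:
    - [[0,0,0],[0,0,0],80]
    - [[0,0,0],[0,0,0],90]
    - [[0,0,0],[0,0,0],100]
    - [[0,0,0],[0,0,0],100]
    - [[0,0,0],[0,0,-0.01],100]
    - [[0,0,0],[0,0,-0.03],100]
    - [[0,0,0],[0,0,-0.04],100]
    - [[0,0,0],[0,0,-0.04],100]
    - [[0,0,0],[-0.02,0.02,-0.03],100]
    - [[0,0,0],[-0.03,0.03,0],100]
    - [[0,0,0],[-0.03,0.03,0],100]
    - [[0,0,0],[-0.03,0.03,0],100]

```text
time: 12.2
ee_pos: [0.5235, 0.0029, 0.1604]
tcp_rot: [179.8, -0.3, 43.9]
wrist_force: [1.3, 0.6, 0.3]
opening: 0.0855
grasp_force: 0.0
```

servo_tool:
  moves:
    - [[0,0,0],[-0.03,0.03,0],100]
    - [[0,0,0],[-0.03,0.03,0],100]
    - [[0,0,0],[-0.01,0.01,0],100]
    - [[0,0,0],[0,0,0],100]
    - [[0,0,0],[0,0,0],100]

```text
time: 12.7
ee_pos: [0.5217, -0.0944, 0.1595]
tcp_rot: [179.9, -0.2, 43.8]
wrist_force: [-0.1, 0.5, 0.1]
opening: 0.0855
grasp_force: 0.0
```

```bash
python3 - <<'E'
from h import *
go(.5127,-.1336,.15)
im,d=save('top','t3.png'); c=calibration('top'); W=pts(d,c)
near=lambda x,y,r:(np.hypot(W[...,0]-x,W[...,1]-y)<r)&(d>0)
m=near(.528,.16,.05)&(W[...,2]>.023)&(W[...,2]<.04); print('spacer',m.sum(),W[m].mean(0).round(4),circ(im,d,c,m,.030))
m=near(.513,-.134,.05)&(W[...,2]>.018)&(W[...,2]<.04); print('tr',m.sum(),W[m].mean(0).round(4))
c=calibration('wrist'); im,d=save('wrist','w3.png')
hsv=cv2.cvtColor(im,cv2.COLOR_RGB2HSV)
for n,z in (('transformer',.025),('spacer',.03),('seat',.014)):
  for r in cut_out(n,'wrist')[:2]: print(n,r['score'],r['mask'].sum(),wcirc(r['mask'],c,z))
E
```

```text
q [-1.030e+01  1.100e+00 -1.900e+00  8.670e+01  1.000e-01  1.258e+02] tcp [ 0.5217 -0.0944  0.1595] [179.86  -0.24  43.84] shift [-0.0337  0.0221  0.0094] level turn [ 0.14 -0.24 -0.  ]
spacer 675 [0.5276 0.1577 0.0296] (array([0.5274, 0.1577, 0.0335]), array([0.5277, 0.1577, 0.032 ]))
tr 0 [nan nan nan]
transformer 0.64 3620 (array([ 0.5135, -0.1313,  0.0348]), array([ 0.5122, -0.1301]))
spacer 0.6 2600 (array([0.5275, 0.1559, 0.037 ]), array([0.5251, 0.1527]))
seat 0.69 24144 (array([0.4933, 0.1712, 0.1523]), array([0.4849, 0.1447]))<stdin>:6: RuntimeWarning: Mean of empty slice.
  ret = um.true_divide(
```

servo_tool:
  moves:
    - [[0,0,0],[-0.016,0.011,0],100]
    - [[0,0,0],[-0.0167,0.0105,0.02],100]
    - [[0,0,0],[0,0,0.035],100]
    - [[0,0,0],[0,0,0.03],100]
    - [[0,0,0],[0,0,0.015],100]
    - [[0,0,0],[0,0,0],100]
    - [[0,0,0],[0,0,0],100]
    - [[0,0,0],[0,0,0],100]

```text
time: 13.75
ee_pos: [0.5144, -0.1328, 0.0608]
tcp_rot: [179.7, -0.3, 43.9]
wrist_force: [0.0, -0.6, -0.0]
opening: 0.0857
grasp_force: 0.0
```

```bash
python3 - <<'E'
from h import *
go(.513,-.1325,.0)
c=calibration('wrist'); im,d=save('wrist','w4.png')
hsv=cv2.cvtColor(im,cv2.COLOR_RGB2HSV)
for n,z in (('transformer',.03),):
  for r in cut_out(n,'wrist')[:2]: print(n,r['score'],r['mask'].sum(),wcirc(r['mask'],c,z))
  print([toworld(r['xyz'],c).round(4) for r in mark_of(n,'wrist')[:2]])
E
```

```text
q [-1.450e+01  2.200e+00 -1.170e+01  7.570e+01  1.000e-01  1.216e+02] tcp [ 0.5144 -0.1328  0.0608] [179.74  -0.29  43.89] shift [-0.0011 -0.0015  0.0608] level turn [ 0.26 -0.29 -0.  ]
transformer 0.62 8281 (array([ 0.5134, -0.13  ,  0.0334]), array([ 0.5142, -0.1296]))
[array([ 0.515 , -0.137 , -0.0022])]
```

View pics/w4.png

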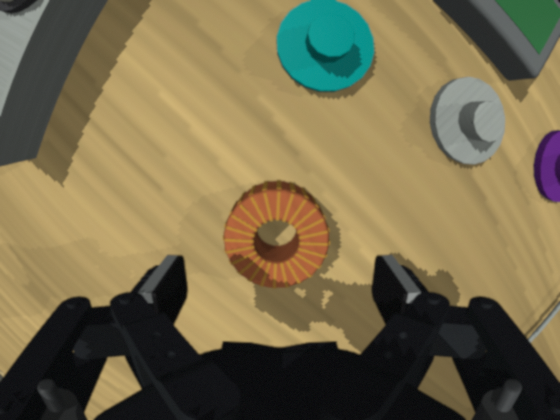

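The transformer is upright between the fingers at (276,233), with clear space on both sides. I descend and grip.

servo_tool:
  moves:
    - [[0,0,0],[-0.0008,-0.0015,0.02],100]
    - [[0,0,0],[0,0,0.02],100]
    - [[0,0,0],[0,0,0.015],100]
    - [[0,0,0],[0,0,0.005],100]
    - [[0,0,0],[0,0,0],100]
    - [[0,0,0],[0,0,0],80]
    - [[0,0,0],[0,0,0],70]
    - [[0,0,0],[0,0,0],60]
    - [[0,0,0],[0,0,0],50]
    - [[0,0,0],[0,0,0],45]
    - [[0,0,0],[0,0,0],45]
    - [[0,0,0],[0,0,0],45]
  force: 60

```text
time: 15.1
ee_pos: [0.5127, -0.1324, 0.0007]
tcp_rot: [179.8, -0.3, 43.9]
wrist_force: [-2.4, -0.5, 6.6]
opening: 0.0585
grasp_force: 64.4
```

servo_tool:
  moves:
    - [[0,0,0],[0,0,-0.01],45]
    - [[0,0,0],[0,0,-0.025],45]
    - [[0,0,0],[0,0,-0.04],45]
    - [[0,0,0],[0,0,-0.04],45]
    - [[0,0,0],[0.015,-0.014,-0.035],45]
    - [[0,0,0],[0.025,-0.024,0],45]
    - [[0,0,0],[0.03,-0.028,0],45]
    - [[0,0,0],[0.035,-0.033,0],45]
    - [[0,0,0],[0.035,-0.033,0],45]
    - [[0,0,0],[0.035,-0.033,0],45]
    - [[0,0,0],[0.025,-0.023,0],45]
    - [[0,0,0],[0.0148,-0.0132,0],45]

```text
time: 16.3
ee_pos: [0.5263, 0.1642, 0.1497]
tcp_rot: [179.9, -0.2, 44.0]
wrist_force: [-0.7, -0.4, -4.8]
opening: 0.0585
grasp_force: 66.1
```

servo_tool:
  moves:
    - [[0,0,0],[0,0,0],45]
    - [[0,0,0],[0,0,0.02],45]
    - [[0,0,0],[0,0,0.03],45]
    - [[0,0,0],[0,0,0.02],45]
    - [[0,0,0],[0,0,0.01],45]
    - [[0,0,0],[0,0,0],45]
    - [[0,0,0],[0,0,0],45]
    - [[0,0,0],[0,0,0],45]

```text
time: 17.1
ee_pos: [0.5279, 0.1617, 0.0709]
tcp_rot: [179.8, -0.3, 43.9]
wrist_force: [0.9, -1.2, -4.3]
opening: 0.0583
grasp_force: 66.0
```

```bash
python3 - <<'E'
from h import *
go(.528,.1615,.031)
c=calibration('wrist'); im,d=save('wrist','w5.png')
print([r['mask'].sum() for r in cut_out('transformer','wrist')[:2]])
E
```

```text
q [ 17.    4.8  -7.9  77.   -0.  153.2] tcp [0.5279 0.1617 0.0709] [179.81  -0.32  43.85] shift [-0.0003  0.0001  0.0399] level turn [ 0.19 -0.32 -0.  ]
[np.int64(16145)]
```

View pics/w5.png

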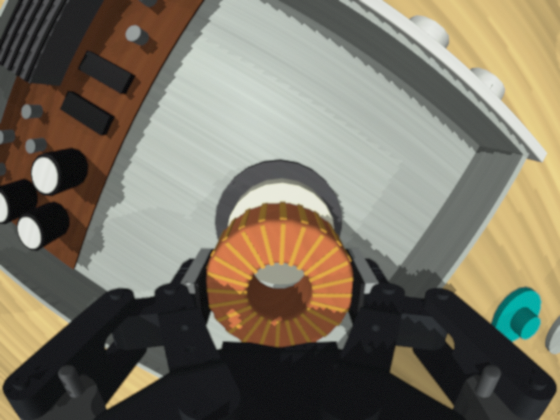

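The transformer is held level at (280,283). The spacer (280,200) sits inside the seat outline and looks well centred. I lower it slowly.

servo_tool:
  moves:
    - [[0,0,0],[0,0,0.015],45]
    - [[0,0,0],[0,0,0.015],45]
    - [[0,0,0],[0,0,0.006],45]
    - [[0,0,0],[0,0,0.0015],45]
    - [[0,0,0],[0,0,0],45]
    - [[0,0,0],[0,0,0],45]
    - [[0,0,0],[0,0,0.001],45]
    - [[0,0,0],[0,0,0],45]
    - [[0,0,0],[0,0,0],45]

```text
time: 18.1
ee_pos: [0.5274, 0.1616, 0.0309]
tcp_rot: [179.9, -0.2, 43.9]
wrist_force: [-1.0, 0.2, -5.0]
opening: 0.0583
grasp_force: 66.1
```

servo_tool:
  moves:
    - [[0,0,0],[0,0,0.001],45]
    - [[0,0,0],[0,0,0],45]
    - [[0,0,0],[0,0,0],45]
    - [[0,0,0],[0,0,0],45]

```text
time: 18.5
ee_pos: [0.5274, 0.1617, 0.0307]
tcp_rot: [179.8, -0.3, 43.9]
wrist_force: [-4.7, -1.9, 6.1]
opening: 0.0583
grasp_force: 66.9
```

servo_tool:
  moves:
    - [[0,0,0],[0,0,0],75]
    - [[0,0,0],[0,0,0],90]
    - [[0,0,0],[0,0,0],100]
    - [[0,0,0],[0,0,0],100]
    - [[0,0,0],[0,0,-0.01],100]
    - [[0,0,0],[0,0,-0.03],100]
    - [[0,0,0],[0,0,-0.04],100]
    - [[0,0,0],[0,0,-0.04],100]
    - [[0,0,0],[-0.009,0.02,0],100]
    - [[0,0,0],[-0.0135,0.032,0],100]
    - [[0,0,0],[-0.0155,0.037,0],100]
    - [[0,0,0],[-0.0155,0.037,0],100]

```text
time: 19.7
ee_pos: [0.576, 0.0325, 0.1511]
tcp_rot: [179.8, -0.3, 43.9]
wrist_force: [0.0, 0.4, 0.3]
opening: 0.0853
grasp_force: 0.0
```

servo_tool:
  moves:
    - [[0,0,0],[-0.0155,0.037,0],100]
    - [[0,0,0],[-0.0155,0.037,0],100]
    - [[0,0,0],[-0.0155,0.037,0],100]
    - [[0,0,0],[-0.0155,0.037,0],100]
    - [[0,0,0],[-0.0125,0.03,0],100]
    - [[0,0,0],[-0.0123,0.0292,0],100]
    - [[0,0,0],[0,0,0],100]
    - [[0,0,0],[0,0,0],100]
    - [[0,0,0],[0,0,0],100]

```text
time: 20.6
ee_pos: [0.6564, -0.1752, 0.1506]
tcp_rot: [179.9, -0.2, 43.9]
wrist_force: [0.2, -0.5, 0.6]
opening: 0.0855
grasp_force: 0.0
```

```bash
python3 - <<'E'
from h import *
go(.6573,-.175,.06)
im,d=save('top','t4.png'); c=calibration('top'); W=pts(d,c)
near=lambda x,y,r:(np.hypot(W[...,0]-x,W[...,1]-y)<r)&(d>0)
m=near(.528,.16,.05)&(W[...,2]>.045)&(W[...,2]<.07); print('tr',m.sum(),W[m].mean(0).round(4),circ(im,d,c,m,.055))
m=near(.528,.16,.05)&(W[...,2]>.023)&(W[...,2]<.036); print('spacer visible',m.sum(),W[m].mean(0).round(4))
c=calibration('wrist'); im,d=save('wrist','w6.png')
for r in cut_out('clamp','wrist')[:3]: print('clamp',r['score'],r['mask'].sum(),wcirc(r['mask'],c,.01), im[r['mask']].mean(0).round())
print([toworld(r['xyz'],c).round(4) for r in mark_of('clamp','wrist')[:3]])
E
```

```text
q [-1.500e+01  2.220e+01  2.160e+01  8.920e+01  1.000e-01  1.211e+02] tcp [ 0.6564 -0.1752  0.1506] [179.86  -0.23  43.9 ] shift [0.0004 0.0002 0.0906] level turn [ 0.14 -0.23 -0.  ]
tr 585 [0.5271 0.1584 0.0587] (array([0.5281, 0.1591, 0.0331]), array([0.5276, 0.1596, 0.0311]))
spacer visible 170 [0.5262 0.1481 0.0297]
clamp 0.79 3412 (array([ 0.657 , -0.174 ,  0.0304]), array([ 0.6574, -0.1736])) [151. 157. 150.]
clamp 0.67 3234 (array([ 0.6163, -0.0745,  0.0316]), array([ 0.6171, -0.0735])) [ 19. 140. 133.]
clamp 0.55 2820 (array([ 0.7091, -0.264 ,  0.0312]), array([ 0.7085, -0.2636])) [102.  47. 130.]
[array([ 7.059e-01, -2.630e-01,  2.000e-04]), array([ 0.6175, -0.077 , -0.0023]), array([ 0.663 , -0.1752,  0.0024])]
```

View pics/w6.png

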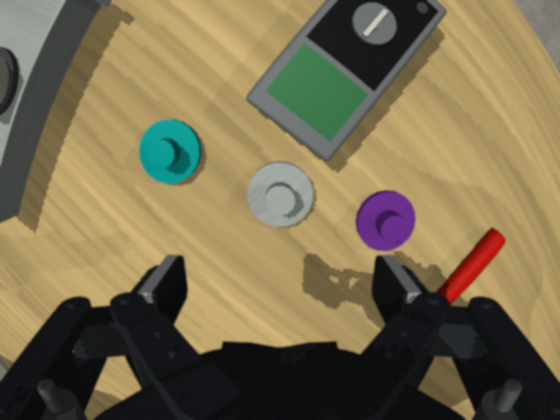

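The grey clamp is at (281,195), between the teal (170,152) and purple (386,220) decoys. The multimeter corner at (325,158) is clear of the fingers. I descend with the fingers partly open.

servo_tool:
  moves:
    - [[0,0,0],[0.0005,0,0.02],70]
    - [[0,0,0],[0,0,0.03],70]
    - [[0,0,0],[0,0,0.035],70]
    - [[0,0,0],[0,0,0.025],70]
    - [[0,0,0],[0,0,0.015],70]
    - [[0,0,0],[0,0,0.008],70]
    - [[0,0,0],[0,0,0.002],70]
    - [[0,0,0],[0,0,0],70]
    - [[0,0,0],[0,0,0],70]

```text
time: 21.7
ee_pos: [0.6583, -0.1756, 0.0167]
tcp_rot: [179.8, -0.3, 43.9]
wrist_force: [0.4, -0.5, -0.2]
opening: 0.0599
grasp_force: 0.0
```

servo_tool:
  moves:
    - [[0,0,0],[-0.0005,-0.001,0.003],70]
    - [[0,0,0],[0,0,0],60]
    - [[0,0,0],[0,0,0],50]
    - [[0,0,0],[0,0,0],40]
    - [[0,0,0],[0,0,0],30]
    - [[0,0,0],[0,0,0],20]
    - [[0,0,0],[0,0,0],10]
    - [[0,0,0],[0,0,0],10]
    - [[0,0,0],[0,0,0],10]
  force: 50

```text
time: 22.6
ee_pos: [0.6567, -0.1751, 0.0125]
tcp_rot: [179.8, -0.2, 43.9]
wrist_force: [-0.3, -0.7, 4.7]
opening: 0.0236
grasp_force: 49.5
```

servo_tool:
  moves:
    - [[0,0,0],[0,0,-0.01],10]
    - [[0,0,0],[0,0,-0.025],10]
    - [[0,0,0],[0,0,-0.04],10]
    - [[0,0,0],[0,0,-0.04],10]
    - [[0,0,0],[0.009,-0.02,-0.025],10]
    - [[0,0,0],[0.0135,-0.032,-0.01],10]
    - [[0,0,0],[0.0155,-0.037,0],10]
    - [[0,0,0],[0.0155,-0.037,0],10]
    - [[0,0,0],[0.0155,-0.037,0],10]
    - [[0,0,0],[0.0155,-0.037,0],10]
    - [[0,0,0],[0.0155,-0.037,0],10]
    - [[0,0,0],[0.0155,-0.037,0],10]

```text
time: 23.8
ee_pos: [0.5481, 0.1037, 0.1621]
tcp_rot: [179.9, -0.2, 43.9]
wrist_force: [1.3, 1.7, -2.1]
opening: 0.024
grasp_force: 49.5
```

servo_tool:
  moves:
    - [[0,0,0],[0.0125,-0.03,0],10]
    - [[0,0,0],[0.0085,-0.02,0],10]
    - [[0,0,0],[0.0042,-0.0078,0],10]
    - [[0,0,0],[0,0,0],10]
    - [[0,0,0],[0,0,0.02],10]
    - [[0,0,0],[0,0,0.02],10]
    - [[0,0,0],[0,0,0.01],10]
    - [[0,0,0],[0,0,0],10]
    - [[0,0,0],[0,0,0],10]
    - [[0,0,0],[0,0,0],10]

```text
time: 24.8
ee_pos: [0.5281, 0.1614, 0.113]
tcp_rot: [179.8, -0.3, 43.8]
wrist_force: [-0.1, -0.2, -2.6]
opening: 0.024
grasp_force: 49.5
```

```bash
python3 - <<'E'
from h import *
go(.528,.1615,.0745)
save('wrist','w7.png')
E
```

```text
q [ 17.    4.2  -3.8  81.6  -0.  153.2] tcp [0.5281 0.1614 0.113 ] [179.82  -0.29  43.85] shift [-0.0002 -0.0003  0.0385] level turn [ 0.18 -0.29 -0.  ]
```

View pics/w7.png

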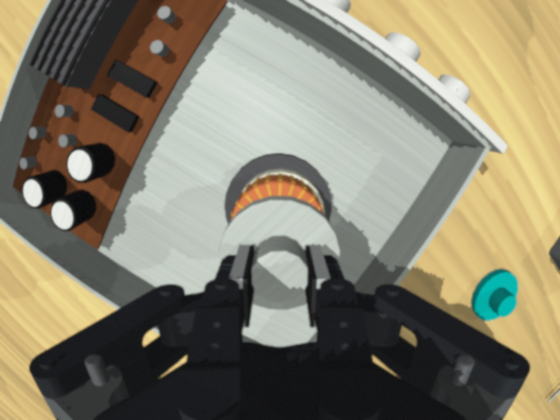

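The clamp is held level by its hub at (280,270), centred over the ring (278,195). I lower it.

servo_tool:
  moves:
    - [[0,0,0],[0,0,0.015],10]
    - [[0,0,0],[0,0,0.015],10]
    - [[0,0,0],[0,0,0.006],10]
    - [[0,0,0],[0,0,0.002],10]
    - [[0,0,0],[0,0,0.001],10]
    - [[0,0,0],[0,0,0],10]
    - [[0,0,0],[0,0,0],10]
    - [[0,0,0],[0,0,0],10]

```text
time: 25.65
ee_pos: [0.5279, 0.1617, 0.0732]
tcp_rot: [179.8, -0.2, 43.9]
wrist_force: [-0.0, 0.1, -1.7]
opening: 0.0242
grasp_force: 49.6
```

servo_tool:
  moves:
    - [[0,0,0],[0,0,0.001],10]
    - [[0,0,0],[0,0,0],10]
    - [[0,0,0],[0,0,0],10]
    - [[0,0,0],[0,0,0],10]

```text
time: 26.05
ee_pos: [0.528, 0.1617, 0.0724]
tcp_rot: [179.8, -0.3, 43.9]
wrist_force: [-0.9, -0.9, 5.3]
opening: 0.0241
grasp_force: 50.0
```

servo_tool:
  moves:
    - [[0,0,0],[0,0,0],40]
    - [[0,0,0],[0,0,0],55]
    - [[0,0,0],[0,0,0],60]
    - [[0,0,0],[0,0,0],60]
    - [[0,0,0],[0,0,-0.01],60]
    - [[0,0,0],[0,0,-0.03],60]
    - [[0,0,0],[0,0,-0.04],60]
    - [[0,0,0],[-0.02,0.02,-0.02],60]
    - [[0,0,0],[-0.03,0.03,0],60]
    - [[0,0,0],[-0.03,0.03,0],60]
    - [[0,0,0],[-0.03,0.03,0],60]
    - [[0,0,0],[-0.03,0.03,0],60]

```text
time: 27.25
ee_pos: [0.5232, -0.038, 0.1727]
tcp_rot: [179.8, -0.3, 43.9]
wrist_force: [0.3, 0.2, 0.7]
opening: 0.0514
grasp_force: 0.0
```

servo_tool:
  moves:
    - [[0,0,0],[-0.03,0.03,0],60]
    - [[0,0,0],[-0.02,0.02,0],60]
    - [[0,0,0],[0,0,0],60]
    - [[0,0,0],[0,0,0],60]
    - [[0,0,0],[0,0,0],60]

```text
time: 27.75
ee_pos: [0.522, -0.1065, 0.172]
tcp_rot: [179.9, -0.2, 43.9]
wrist_force: [0.4, -0.2, 0.2]
opening: 0.0515
grasp_force: 0.0
```

```bash
python3 - <<'E'
from h import *
im,d=save('top','t5.png'); c=calibration('top'); W=pts(d,c); im2,_=save('scene','s5.png')
cv2.imwrite('pics/f.png',np.hstack([cv2.resize(im[150:300,110:260],(400,400)),cv2.resize(im2[120:270,300:450],(400,400))])[:,:,::-1])
near=(np.hypot(W[...,0]-.528,W[...,1]-.16)<.05)&(d>0)
for lo,hi in((.08,.1),(.065,.08),(.045,.063),(.023,.036)):
    m=near&(W[...,2]>lo)&(W[...,2]<hi); print(lo,m.sum(),W[m].mean(0).round(4),W[m][:,2].std().round(4))
print(circ(im,d,c,near&(W[...,2]>.065),.07)); print(get_obs()['ee_pos'],get_obs()['wrist_force'])
E
```

```text
0.08 133 [0.5289 0.1597 0.089 ] 0.0025
0.065 472 [0.5286 0.1588 0.0697] 0.0017
0.045 102 [0.5173 0.1407 0.0561] 0.0047
0.023 97 [0.5235 0.1361 0.0293] 0.0029
(array([0.5294, 0.1603, 0.0302]), array([0.5291, 0.1603, 0.0289]))
[ 0.52209675 -0.10613363  0.17185069] [ 0.05790846  0.03576366 -0.53170419]
```

View pics/f.png

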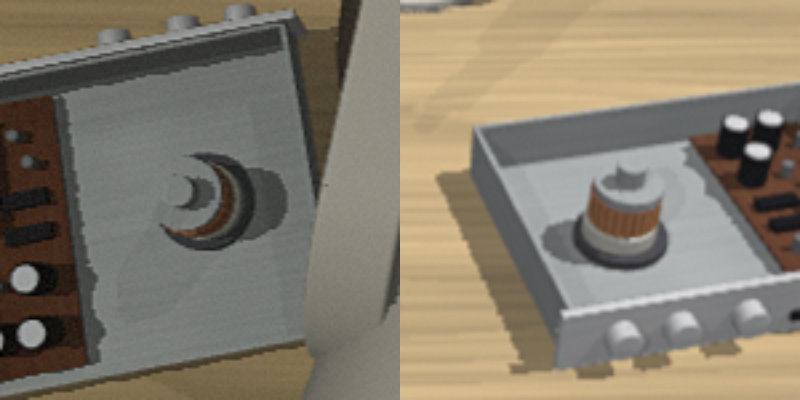

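The final crops show the spacer, ring and clamp stacked level on the seat with the hub up. Plate height is 0.070 m and the centres are within about 2–3 mm of the seat's. I hand it in.

```bash
python3 -c "
from workcell import job_done
print(job_done())"
```

```text
the job is handed in; nothing more can be done
None
```

The spacer, transformer and clamp plate are stacked on the seat, hub up and let go; the last camera check put them level and within about 3 mm of the seat's centre, and the job was handed in at about 28 s with no verdict returned.

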